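# True up a racked display bezel with the square

## Task

The display bezel clipped to the sloping assembly stand has been knocked out of square, and a roll of white tape has slid down inside it. Take the roll out and set it flat on the bare bench top, and press the square, flat on the stand's board, firmly into the lower corner of the bezel that has closed up until it is home in the corner with both legs flush on the two rails and no gap, which brings the bezel true. Lay the square back flat and wholly on its grey pad, leaving the bezel square and everything else on the bench where it is.

Things in the scene. Friction and masses are not known exactly. Their poses are not given: they have to be found in the camera images.
- board: grey board of the sloping assembly stand (a bent-tube easel fixed to the bench, under the board), 190 (up the slope) x 244 mm, edges 30 mm high in front and 125 mm at the back, sloping 28 degrees up along x. Origin at the middle of its upper face, 78 mm above the bench; x up the slope, away from the robot, y left along the lower edge, z square to the face. The bezel lies on it.
- bottom_rail: the bezel's bottom rail, bright aluminium, clipped to the board and fixed; inner face at x = -66 mm of the board; origin and axes as the board. All rails are 16 mm wide, 16 mm high; the square bezel's opening spans x -66 to +66, y -94 to +94 mm of the board. A lip and two clips (at y = -50 and +50, 20 mm wide, up to 23 mm above the board) hold the rail on its lower side, beyond x = -74 mm.
- corner_keys: the two dark forked corner keys at the bezel's lower corners, fixed; their inner faces are at y = +94 and -94 mm of the board and reach 26 mm up from the inner corners. Origin and axes as the board.
- rail_left (a joint): lean (rad) of the left side rail about its pin at board x = -74, y = +102 mm. 0 = square; positive: top end leans to +y, which closes up the lower RIGHT corner; negative closes up the lower LEFT. Starts within 0.16 either way. Left, right and top rails rack together as a parallelogram; the tacky joints stay where left and yield to some 4 N at 80 mm from the corner.
- rail_right (a joint): lean (rad) of the right side rail about its pin at board x = -74, y = -102 mm; always equal to rail_left. A leg of the square pushed sideways (along board y) against the rail that leans in swings it upright, until the heel meets the fixed corner key: then the bezel is square.
- corner_left (a point): inner lower left corner of the bezel at board level (board x = -66, y = +94 mm); axes as the board. The square's heel belongs here when pressed home in this corner.
- corner_right (a point): the same, lower right (board x = -66, y = -94 mm).
- far_left (a point): point on the board 80 mm up and 80 mm in from corner_left; the square's far point belongs here when home in that corner.
- far_right (a point): the same for corner_right.
- square: the square, 0.25 kg: steel L, legs 80 mm long, 16 wide, 16 thick, along its +x and +y from the heel at (-35.4, -35.4) mm; the outer faces (x = -35.4, y = -35.4) are the true ones. Origin at the underside under the middle of a red grip bar 14 mm thick, 56 long, 16 to 50 mm above the underside, set square to the line heel-origin: grip it along that line (x = y). Heel's outer corner bevelled 5 mm.
- heel (a point): outer corner of the square's heel, at its underside; axes as the square.
- far (a point): point 80 mm along both legs from the heel, at the underside (in the air).
- tip_a (a point): outer end of the leg along the square's x, at the underside.
- tip_b (a point): outer end of the leg along the square's y, at the underside.
- pad: the square's pad, fixed: grey cloth with a black rubber rim, 145 (x) x 140 (y) x 8 mm. Origin at the middle of its underside; z up.
- tape_roll: roll of white tape, 52 mm across, 18 mm high, 40 g; lies flat on the board inside the bezel at the bottom rail. Origin at the middle of its underside, z along its axis. Bare bench to set it down on lies just in front of the stand's lower edge, from its middle towards the pad (the bench ends at the line x + y = 0.45 m).
- uv_meter: UV meter, teal and black, 105 x 58 x 23 mm, a bystander. Origin at the middle of its underside.
- caliper: digital caliper lying flat, 56 x 156 x 12 mm, a bystander. Origin at the middle of its underside.
- jar_beads: white jar, 47 mm across, 45 mm high, a bystander. Origin at the middle of its underside.
- syringe: capped amber syringe lying flat, 27 x 124 x 27 mm, a bystander. Origin at the middle of its underside.
- driver: small screwdriver with red handle lying flat, 12 x 138 x 13 mm, a bystander. Origin at the middle of its underside.
- tape_kapton: roll of amber film tape, 60 mm across, 12 mm high, a bystander. Origin at the middle of its underside.

How it is judged:
On the way:
1. the square is pressed home in a lower corner of the bezel, flat on the board and flush on both faces, and the bezel is square (((distance between heel and corner_left below 0.006 m and distance between far and far_left below 0.01 m and angle between the z axis of square and the z axis of board, either way round below 0.05 rad and (angle between the x axis of square and the x axis of board, either way round below 0.03 rad or angle between the x axis of square and the y axis of board, either way round below 0.03 rad) and contact force between square and bottom_rail above 1 N and (contact force between square and rail_left above 1 N or contact force between square and corner_keys above 1 N) and value of joint rail_left between -0.025 and 0.025 rad) or (distance between heel and corner_right below 0.006 m and distance between far and far_right below 0.01 m and angle between the z axis of square and the z axis of board, either way round below 0.05 rad and (angle between the x axis of square and the x axis of board, either way round below 0.03 rad or angle between the x axis of square and the y axis of board, either way round below 0.03 rad) and contact force between square and bottom_rail above 1 N and (contact force between square and rail_right above 1 N or contact force between square and corner_keys above 1 N) and value of joint rail_right between -0.025 and 0.025 rad))), for 0.3 s.
At the end, for the whole second after the job is handed in: The bezel is left square (its side rails within 0.025 rad of square); the square lies flat and at rest wholly on its grey pad (4 mm of overhang allowed); the roll of white tape lies flat and at rest on the bare bench top (value of joint rail_left between -0.025 and 0.025 rad and value of joint rail_right between -0.025 and 0.025 rad and x of heel in the frame of pad between -0.0765 and 0.0765 m and y of heel in the frame of pad between -0.074 and 0.074 m and x of tip_a in the frame of pad between -0.0765 and 0.0765 m and y of tip_a in the frame of pad between -0.074 and 0.074 m and x of tip_b in the frame of pad between -0.0765 and 0.0765 m and y of tip_b in the frame of pad between -0.074 and 0.074 m and angle between square's own z axis and vertical below 0.06 rad and height (world z) of square between 0.004 and 0.013 m and linear speed of each of square, tape_roll below 0.02 m/s and angle between tape_roll's own z axis and vertical below 0.08 rad and height (world z) of tape_roll between -0.004 and 0.006 m); the robot touches nothing.
It fails at once if a bystander is pushed more than 25 mm from its place (distance of any of uv_meter, caliper, jar_beads, syringe, driver, tape_kapton from where it was at the start of the episode above 0.025 m).
It also fails if it takes over 64 s, if anything falls off the work surface, if the arm or the gripper's body presses on something with over 40 N, if the wrist force passes 120 N, or if a joint passes its speed limit or range.

## Robot

A 6-joint arm with a two-finger parallel gripper is mounted at the origin on a cart in front of the work surface, level with it; the furniture and walls round the work are solid. World frame = base frame: x ahead of the robot, y to its left, z up, the work surface at z = 0. Lengths are in m, angles in rad, forces in N, time in s.
With the tool pointing down it reaches from about 0.35 to 0.85 m from the base axis. Payload 8.1 kg.
Tool frame: the origin (TCP) lies on the mounting face of the last link; the fingertips stand 186 mm ahead of it and the grasp point (between the pads) lies 167 mm ahead of it (robot.finger_overhang is the distance from the TCP to the fingertips, in m); z points along the fingers, y is the line along which they close (so a half turn about z gives the same grasp; the last joint's range is limited). The gripper opens to 93 mm and grips with 3 to 60 N. Pads are 15 mm wide; open, the fingers measure 128 mm over their backs; the gripper's body (75 mm by 188 mm) begins 65 mm behind the grasp point.
Start: joints at [-1.253, 0.13, 1.488, -0, 1.523, -0.085], TCP at [0.235, -0.552, 0.405] pointing down, gripper open.
Joint ranges: [-2.96, 2.96], [-0.89, 2.26], [0.02, 2.5], [-1.34, 4.48], [0, 2.73], [-2.66, 2.66]. Speed limits (rad/s): [2.39, 2.39, 2.79, 3.14, 3.14, 3.14].

## Interface

Orientations are given as a rotation vector (axis times angle).
In Python, from plant import readout, read_camera, get_calibration, job, robot gives the robot as it stands.
- The arm moves only by the shell command python3 -m handwheel 'ROWS' [FORCE]. ROWS is JSON, a list of rows, each a list of 5 numbers: the shift along the world's x, y, z in cm, then the turn about the world's z in rad, then the closure, from 0 (fully open) to 1 (shut). In form: [[tx, ty, tz, spin, gripper], ...]. A call has 1 to 10 rows; each row shifts and turns the commanded pose from where the row before left it; what a row does not reach is not made up. A row lasts 1/8 s, in which the tool goes at most 62.5 mm and 10.7 degrees, less where a joint would pass 70% of its speed; a pose out of reach is approached as far as the arm can. A call is refused whole if a number of a shift passes 6.25 or a number of a turn 0.188, either way. A call with a gripper value outside its range is refused whole. The fingers move at their own pace and stop on an object; FORCE is the grip in N (left out, the last holds). Time passes only in rows, so rows that do not move let the fingers close. It gives the time, the measured TCP pose, the force, the opening and the grip force at its end, in the units of the state.
- readout.read_state(): the state, without advancing time (a new reading comes with each control period).
- read_camera(name): name is "scene" or "top" or "wrist"; returns the picture (480x640x3 uint8, red, green, blue); there is no depth.
- get_calibration(name): a dict with "fovy" (degrees; the focal length in pixels is half the picture's height over the tangent of half this angle, whatever the lens; pixels are square), "cx", "cy" (the principal point, pixels), "pose" (4x4, takes a point from camera to world coordinates). Camera axes: x right, y down, z forward; pixel columns grow to the right and rows downward; lengths in m; the calibration is good to about 2 mm. A picture is of the moment at which its call begins: read the wrist's pose just before it. get_calibration takes no time and is no camera call; for the wrist camera it gives the pose at the moment of the call.
- job.close_job(): hands the job in; it is judged then, once.
The state is a dict: "t": time; "q": joint angles; "dq": joint speeds; "joint_torque": joint torques, N m; "tool_pos": TCP position; "orientation": TCP orientation; "force": force on the tool from outside, world axes, zero at the start; "wrist_torque": the same for the moment, N m; "opening": finger opening in m; "gripper_force": force on a finger pad.
Only numpy, scipy, OpenCV 4.12 (cv2) and the standard library are available. Lean on these libraries where they do the work, as an engineer would, in place of code of your own. Each camera call takes 0.05 s, during which the arm holds its last target. There are 200 camera calls.

## Working session

There is one attempt and no reset: what is moved stays moved. The work goes in short steps, Python scripts to look and compute and a shell command to move; the robot and the scene stay as the last step left them, time stands still between calls to the robot, and variables do not carry over. Pictures are saved under pics/ and viewed, at most 10 in all, crops included, and the job is handed in when it is done.

```bash
ls; mkdir -p pics; cat > h.py <<'E'
import numpy as np,cv2
from plant import readout,read_camera,get_calibration
def snap(n,f):
    c=get_calibration(n); im=read_camera(n); cv2.imwrite('pics/'+f+'.png',im[:,:,::-1]); np.save('pics/'+f+'.npy',im); np.savez('pics/'+f+'_c.npz',fovy=c['fovy'],cx=c['cx'],cy=c['cy'],pose=np.array(c['pose'])); return im
def load(f): return np.load('pics/'+f+'.npy'),dict(np.load('pics/'+f+'_c.npz'))
def ray(c,u,v):
    F=240/np.tan(np.radians(c['fovy'])/2); d=np.array([(u-c['cx'])/F,(v-c['cy'])/F,1.]); P=c['pose']; d=P[:3,:3]@d; return P[:3,3],d/np.linalg.norm(d)
def onz(c,u,v,z):
    o,d=ray(c,u,v); return o+d*(z-o[2])/d[2]
def onplane(c,u,v,p,n):
    o,d=ray(c,u,v); return o+d*((p-o)@n)/(d@n)
def two(a,b):
    (o1,d1),(o2,d2)=a,b; A=np.stack([d1,-d2],1); s=np.linalg.lstsq(A,o2-o1,rcond=None)[0]; p,q=o1+s[0]*d1,o2+s[1]*d2; return (p+q)/2,np.linalg.norm(p-q)
def proj(c,p):
    F=240/np.tan(np.radians(c['fovy'])/2); P=c['pose']; q=P[:3,:3].T@(np.array(p)-P[:3,3]); return F*q[0]/q[2]+c['cx'],F*q[1]/q[2]+c['cy']
E
python3 - <<'E'
from h import *
for n in('scene','top','wrist'):
    snap(n,n+'0'); c=get_calibration(n); print(n,c['fovy'],c['cx'],c['cy']); print(np.round(c['pose'],3))
s=readout.read_state();print(s)
E
```

```text
pics
scene 56.90390727230595 319.03819849532294 237.63841164289812
[[-0.77  -0.352  0.533  0.064]
 [-0.638  0.422 -0.644  0.798]
 [ 0.002 -0.835 -0.55   0.547]
 [ 0.     0.     0.     1.   ]]
top 48.041828738513125 314.1785647993556 245.53724283404983
[[ 1.60e-02 -9.99e-01  3.70e-02  4.66e-01]
 [-1.00e+00 -1.60e-02  2.00e-03  2.66e-01]
 [-1.00e-03 -3.70e-02 -9.99e-01  1.18e+00]
 [ 0.00e+00  0.00e+00  0.00e+00  1.00e+00]]
wrist 66.71618446199489 313.9348684891039 237.2182372231157
[[ 0.391 -0.891 -0.232  0.299]
 [-0.92  -0.379 -0.097 -0.524]
 [-0.001  0.251 -0.968  0.385]
 [ 0.     0.     0.     1.   ]]
{'t': 0.15, 'q': array([-1.25342311e+00,  1.31022153e-01,  1.48902374e+00,  2.51071609e-05,
        1.52299070e+00, -8.53846994e-02]), 'dq': array([-0.00187381, -0.00048626, -0.00254304, -0.00122882,  0.00068412,
        0.00109619]), 'joint_torque': array([ 8.18716526e-04, -5.60475147e+01, -4.92334378e+01,  7.68193044e-02,
        3.06149188e-02, -1.10161011e-04]), 'tool_pos': array([ 0.23515496, -0.5518154 ,  0.40391059]), 'orientation': array([-3.07669866e+00, -6.28093954e-01,  2.23270617e-04]), 'force': array([-0.71137288,  0.20031856,  0.09591426]), 'wrist_torque': array([-0.00997778,  0.00994178,  0.02705792]), 'gripper_force': 0.0, 'opening': 0.09298598312801047}
```

View pics/top0.png

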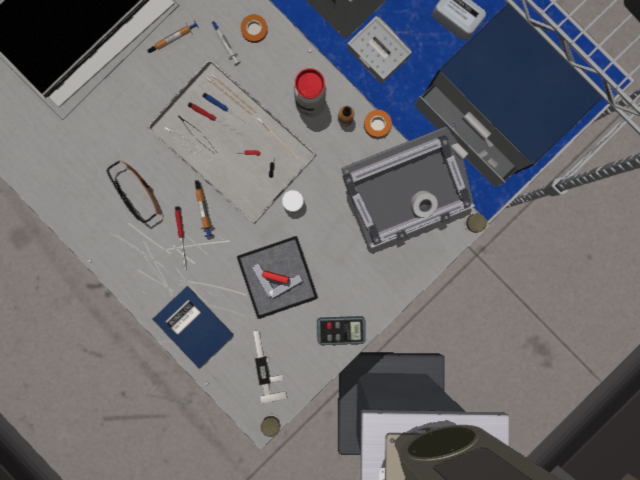

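View pics/scene0.png

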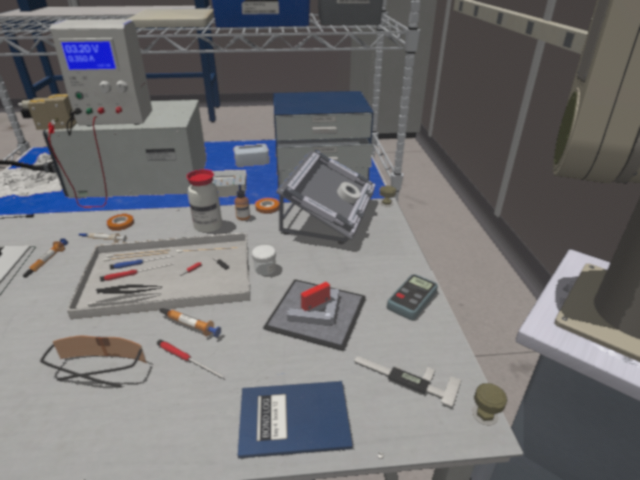

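The top view shows the stand around (407,188) with the roll at (424,205) near its lower right. The pad is at (277,277) with the red bar at (276,278), and the UV meter is at (341,331). The scene view agrees. Next I'll enlarge the stand and pad and work out rough positions.

```bash
python3 - <<'E'
from h import *
im,c=load('top0'); im2,c2=load('scene0')
cr=cv2.resize(im[120:320,230:480],None,fx=3.0,fy=3.0,interpolation=cv2.INTER_CUBIC); cv2.imwrite('pics/topcrop.png',cr[:,:,::-1])
for n,u,v,z in [('board',407,188,.078),('roll',424,205,.07),('pad',277,277,.008),('uv',341,331,.02),('jar',292,202,.045),('bardesk',395,258,0)]:
    print(n,np.round(onz(c,u,v,z),3))
for n,i,cc,b in(('top',im,c,(230,250,330,310)),('scene',im2,c2,(270,270,360,340))):
    h=cv2.cvtColor(i,cv2.COLOR_RGB2HSV); m=((h[...,0]<8)|(h[...,0]>172))&(h[...,1]>150)&(h[...,2]>80); M=np.zeros_like(m);M[b[1]:b[3],b[0]:b[2]]=m[b[1]:b[3],b[0]:b[2]]
    p=np.argwhere(M)[:,::-1].astype(np.float32); print(n,len(p),p.mean(0),cv2.minAreaRect(p))
    if n=='top':a=ray(cc,*p.mean(0))
    else: print(two(a,ray(cc,*p.mean(0))))
E
```

```text
board [0.629 0.08  0.078]
roll [0.595 0.043 0.07 ]
pad [0.44  0.349 0.008]
uv [0.327 0.208 0.02 ]
jar [0.6   0.317 0.045]
bardesk [0.486 0.092 0.   ]
top 170 [275.1706 276.7647] ((275.14227294921875, 276.8115234375), (25.96091651916504, 6.577935218811035), 15.255120277404785)
scene 157 [314.59235 289.9172 ] ((314.66339111328125, 289.7707214355469), (5.727128505706787, 28.21658706665039), 65.224853515625)
(array([0.44268262, 0.34987598, 0.05296271]), np.float64(0.002028654188393801))
```

View pics/topcrop.png

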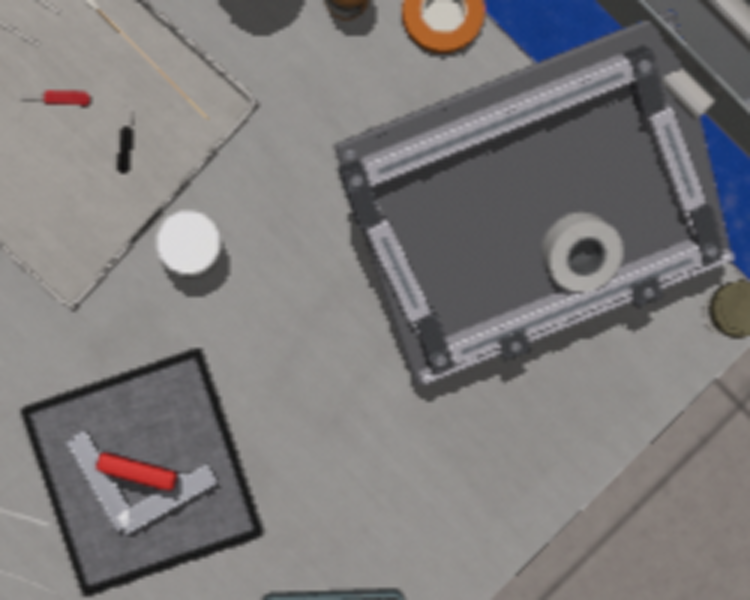

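The crop shows the bezel corners at about (440,350) lower left and (715,245) lower right. The roll is at (583,253). The square's heel is at (125,530), pointing at the robot, and the legs end at (80,438) and (210,475). Now I'll move the wrist camera over the stand.

```bash
python3 -m handwheel '[[3.1,5,0,-0.04,0.25],[3.1,5,0,0,0.25],[3.1,5,0,0,0.25],[3.1,5,0,0,0.25],[3.1,5,0,0,0.25],[3.1,5,0,0,0.25],[2.8,4.6,0,0,0.25],[2.8,4.6,0,0,0.25],[2.8,4.6,0,0,0.25],[2.8,4.6,0,0,0.25]]' 10
python3 -m handwheel '[[2.8,4.6,0,0,0.25],[2.8,4.6,0,0,0.25],[2.5,4.6,0,0,0.25],[0,0,0,0,0.25],[0,0,0,0,0.25]]'
python3 - <<'E'
from h import *
snap('wrist','w1'); print(readout.read_state()['t'])
E
```

```text
t: 1.4
tool_pos: [0.5338, -0.0663, 0.4046]
orientation: [3.09, 0.567, -0.0]
force: [1.2, -0.7, -0.7]
opening: 0.0696
gripper_force: 0.0
t: 2.02
tool_pos: [0.6141, 0.07, 0.4041]
orientation: [3.09, 0.568, -0.002]
force: [-0.4, 0.4, 0.3]
opening: 0.0696
gripper_force: 0.0
2.075
```

View pics/w1.png

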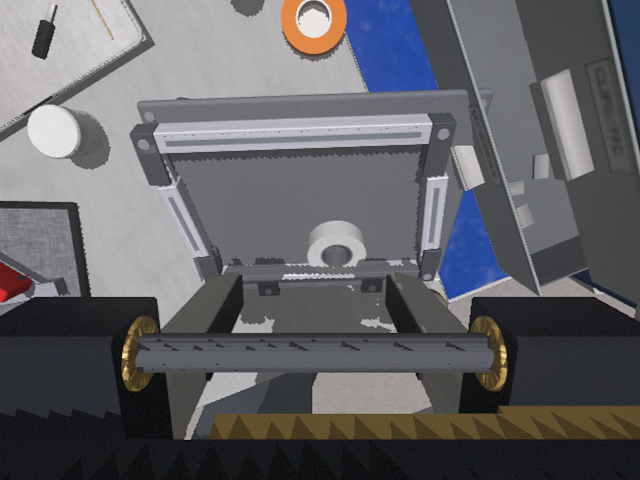

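The wrist view shows the bezel's top rail shifted left (+y) relative to the bottom rail, so the lower right corner has closed up. The roll is at (337,245), with room either side. I'll enlarge this for pins and corners.

```bash
python3 - <<'E'
from h import *
im,c=load('w1'); cr=cv2.resize(im[80:310,120:500],None,fx=2.1,fy=2.1,interpolation=cv2.INTER_CUBIC); cv2.imwrite('pics/w1c.png',cr[:,:,::-1]); print(np.round(c['pose'],3))
E
```

```text
[[ 0.355 -0.905 -0.236  0.679]
 [-0.935 -0.343 -0.09   0.095]
 [ 0.     0.253 -0.968  0.385]
 [ 0.     0.     0.     1.   ]]
```

View pics/w1c.png

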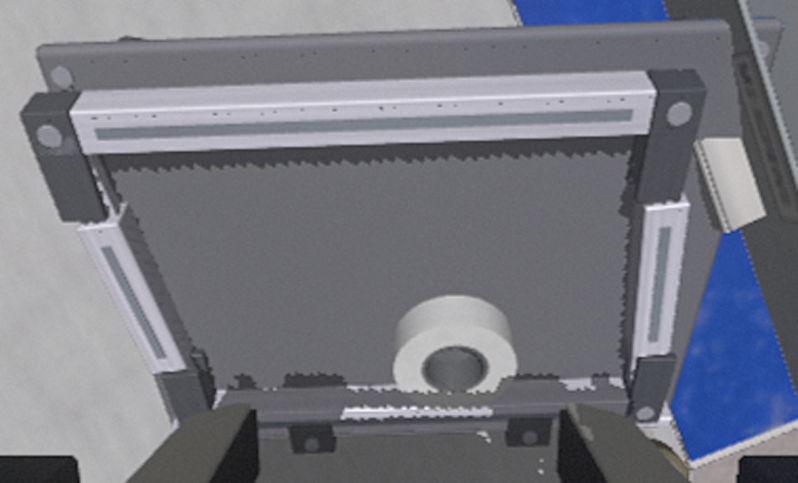

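In this crop the bezel pins are at (48,136) top left, (679,113) top right and (645,412) lower right. The clip screws are at (311,443) and (529,437). The right rail's space next to the roll is clear. Next I'll triangulate the pins against the top view and fit the board's position and yaw.

```bash
cat > board.py <<'E'
from h import *
from scipy.optimize import least_squares
ct=load('top0')[1]; cw=load('w1')[1]
T=lambda u,v:((u+.5)/3+229.5,(v+.5)/3+119.5)
W=lambda u,v:((u+.5)/2.1+119.5,(v+.5)/2.1+79.5)
obs=[('LR',ct,T(712,248)),('LL',ct,T(440,358)),('TL',ct,T(356,180)),('TR',ct,T(645,65)),('LR',cw,W(645,412)),('TL',cw,W(48,136)),('TR',cw,W(679,113)),]
def frame(p):
    a=np.radians(28);c,s=np.cos(p[2]),np.sin(p[2]); R=np.array([[c,-s,0],[s,c,0],[0,0,1]])@np.array([[np.cos(a),0,-np.sin(a)],[0,1,0],[np.sin(a),0,np.cos(a)]]); return R,np.array([p[0],p[1],.078])
def pin(n,l):
    y=102 if n[1]=='L' else -102; x=-74
    if n[0]=='T': x+=148*np.cos(l); y+=148*np.sin(l)
    return np.array([x,y,17])/1e3
def res(p):
    R,o=frame(p); return np.concatenate([np.array(proj(c,o+R@pin(n,p[3])))-uv for n,c,uv in obs])
if __name__=='__main__':
    for n in('LR','TL','TR'):
        r=[ray(c,*uv) for m,c,uv in obs if m==n]; print(n,two(*r))
    s=least_squares(res,[.62,.08,.36,0.05]); print(s.x,np.round(s.fun,1)); R,o=frame(s.x); np.save('board.npy',s.x)
    for n,p in(('cornerR',(-66,-94,0)),('farR',(14,-14,0)),('lowedge',(-95,0,0))): print(n,o+R@np.array(p)/1e3)
    # roll: top face centre in wrist crop & top crop; hole lower rim on top face
    nz=R[:,2]; pt=o+18e-3*nz
    for c,uv in((cw,W(455,371)),(ct,T(584,254))):
        q=onplane(c,*uv,pt,nz); print('roll top',q,R.T@(q-o))
    print('roll tri',two(ray(cw,*W(455,371)),ray(ct,*T(584,254))))
    print('handle',two(ray(cw,*W(700,150)),ray(ct,*T(670,75))),two(ray(cw,*W(765,215)),ray(ct,*T(712,100))))
E
python3 board.py
```

```text
LR (array([ 0.60314545, -0.04757085,  0.06274435]), np.float64(0.00032929700176722774))
TL (array([0.63622303, 0.20385502, 0.12866299]), np.float64(0.000417784318376885))
TR (array([0.71618617, 0.01399106, 0.12363041]), np.float64(0.0004572858256088139))
[0.6301659  0.07308846 0.39773365 0.108374  ] [ 0.2  0.8  0.4  0.5 -0.1 -0.2 -0.3 -0.3 -0.  -0.1  1.2 -0.3 -1.1 -0.2]
cornerR [ 0.61284921 -0.03614548  0.04701488]
farR [0.64698488 0.06496917 0.0845726 ]
lowedge [0.55283345 0.04059922 0.0334002 ]
roll top [0.5939107  0.0412751  0.07406192] [-0.04224139 -0.01528733  0.018     ]
roll top [0.59610492 0.04358039 0.07561231] [-0.03893899 -0.01401187  0.018     ]
roll tri (array([0.59557756, 0.04331958, 0.07966271]), np.float64(0.0021195486068540095))
handle (array([ 0.71050827, -0.00315557,  0.11382843]), np.float64(0.004120610875694602)) (array([ 0.69703792, -0.034421  ,  0.10948262]), np.float64(0.001168861549454618))
```

The board fit agrees with both views to within about 1 px. Its yaw is 0.398 rad and the lean is +0.108, so the lower right corner is the one to press. The roll is at board (-40,-15), touching the rail as expected. Now I'll grasp it.

```bash
python3 -m handwheel '[[-0.7,-1.3,-4,0.035,0.25],[-0.76,-1.3,-5,0,0.25],[0,0,-3.4,0,0.25],[0,0,-2,0,0.25],[0,0,-1,0,0.25],[0,0,0,0,0.25],[0,0,0,0,0.6],[0,0,0,0,0.6],[0,0,0,0,0.6]]' 12
python3 -c "
from h import *
snap('wrist','w2')"
```

```text
t: 3.2
tool_pos: [0.6001, 0.0441, 0.2519]
orientation: [3.079, 0.621, 0.003]
force: [0.2, -0.2, 3.5]
opening: 0.0515
gripper_force: 12.0
```

View pics/w2.png

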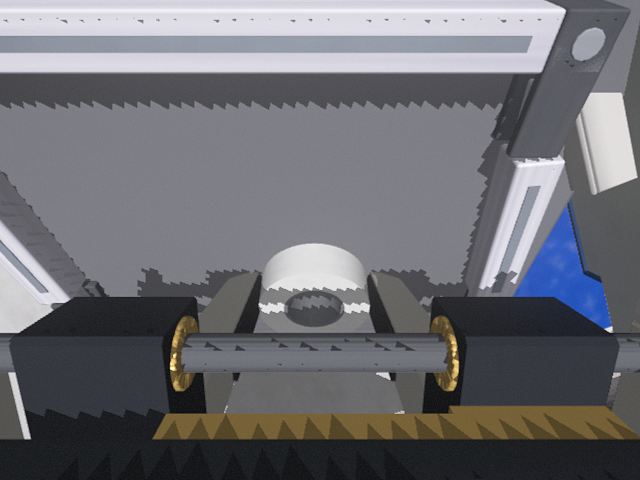

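The roll is gripped (51.5 mm opening) between the pads at about (315,290). I'll lift it and carry it to bare bench near (0.455, 0.10).

```bash
python3 -m handwheel '[[0,0,2,0,0.6],[0,0,4,0,0.6],[-4,1.5,0,0,0.6],[-5,1.9,0,0,0.6],[-4,1.6,0,0,0.6],[-1.5,0.6,-4,0,0.6],[0,0,-4,0,0.6],[0,0,-2,0,0.6],[0,0,-1,0,0.6],[0,0,-0.4,0,0.6]]'
python3 -m handwheel '[[0,0,-0.4,0,0.6],[0,0,0,0,0.6]]'
```

```text
t: 4.5
tool_pos: [0.4557, 0.1002, 0.1981]
orientation: [3.08, 0.621, 0.004]
force: [1.5, 1.2, 3.1]
opening: 0.0516
gripper_force: 12.0
t: 4.75
tool_pos: [0.455, 0.1, 0.1933]
orientation: [3.079, 0.621, 0.001]
force: [1.2, 0.9, 3.3]
opening: 0.0518
gripper_force: 12.0
```

```bash
python3 -m handwheel '[[0,0,0,0,0.25],[0,0,0,0,0.25],[0,0,0,0,0.25],[0,0,1,0,0.25],[0,0,4,0,0.25],[0,0,5,0,0.25],[0,0,5,0,0.25],[-0.5,5,2,0.18,0.25],[-0.5,5,0,0.18,0.25],[-0.5,5,0,0.18,0.25]]'
python3 -m handwheel '[[0,5,0,0.18,0.25],[0,5,0,0.18,0.25],[0,0,0,0,0.25],[0,0,0,0,0.25]]'
python3 - <<'E'
from h import *
im=snap('wrist','w3');snap('top','top1');_,c=load('w3')
h=cv2.cvtColor(im,cv2.COLOR_RGB2HSV); m=((h[...,0]<8)|(h[...,0]>172))&(h[...,1]>150)&(h[...,2]>80)
n,l,s,ce=cv2.connectedComponentsWithStats(m.astype(np.uint8)); k=1+np.argmax(s[1:,4]); print(s[k],ce[k])
p=np.argwhere(l==k)[:,::-1].astype(np.float32); print(cv2.boxPoints(cv2.minAreaRect(p)))
E
```

```text
t: 6.0
tool_pos: [0.4394, 0.2514, 0.3643]
orientation: [2.799, 1.427, 0.003]
force: [-0.6, 0.4, -0.3]
opening: 0.0698
gripper_force: 0.0
t: 6.5
tool_pos: [0.4395, 0.3498, 0.363]
orientation: [2.504, 1.897, -0.001]
force: [0.5, -0.7, 0.9]
opening: 0.07
gripper_force: 0.0
[ 309  192   17   71 1036] [316.92760618 228.1023166 ]
[[309. 192.]
 [325. 192.]
 [325. 262.]
 [309. 262.]]
```

View pics/w3.png

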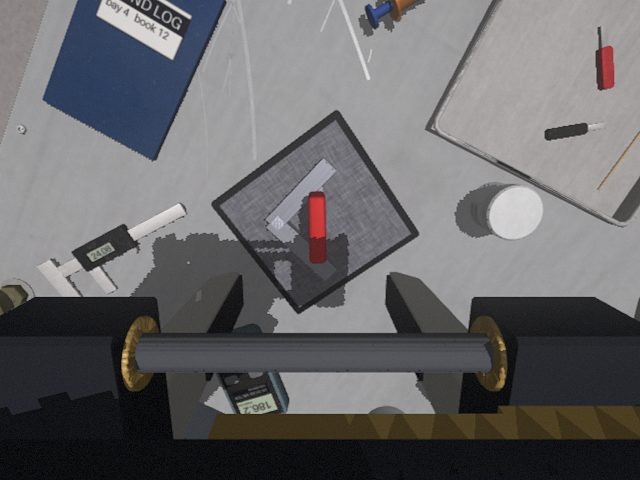

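The wrist view shows the bar upright at (317,228), aligned with the closing direction. The pad corners are at (338,111), (418,235), (298,313) and (213,206), and the heel is near (272,222). I'll work out positions and check the roll.

```bash
python3 - <<'E'
from h import *
_,c=load('w3'); im,ct=load('top1')
pc=np.array([onz(c,u,v,.008) for u,v in((338,111),(418,235),(298,313),(213,206))]); print(np.round(pc,4)); print('centre',pc.mean(0),[np.linalg.norm(pc[i]-pc[i-1]) for i in range(4)],[np.degrees(np.arctan2(*(pc[i]-pc[i-1])[1::-1])) for i in range(4)])
for z in(.041,.058): print('bar',onz(c,317,228,z),onz(c,317,192,z),onz(c,317,262,z))
print(two(ray(c,316.9,228.1),ray(load('top0')[1],275.2,276.8)))
print('heel',onz(c,272,222,.024))
g=im[200:300,330:440].astype(int); m=(g.min(2)>185)&(g.max(2)-g.min(2)<20)
n,l,s,ce=cv2.connectedComponentsWithStats(m.astype(np.uint8))
for k in range(1,n):
    if s[k,4]>40: print(s[k],ce[k]+[330,200],onz(ct,*(ce[k]+[330,200]),.018))
E
```

```text
[[0.4862 0.4369 0.008 ]
 [0.531  0.308  0.008 ]
 [0.3981 0.2612 0.008 ]
 [0.3526 0.3873 0.008 ]]
centre [0.44198311 0.34836712 0.008     ] [np.float64(0.14250068086557288), np.float64(0.1364161465994399), np.float64(0.14083403149165283), np.float64(0.13408800505881174)] [np.float64(20.349544788283158), np.float64(-70.85651153294793), np.float64(-160.58749762334088), np.float64(109.84283867657916)]
bar [0.44205554 0.34824725 0.041     ] [0.45034737 0.37789248 0.041     ] [0.43382491 0.31882081 0.041     ]
bar [0.44298114 0.35212139 0.058     ] [0.45080819 0.38010493 0.058     ] [0.43521185 0.32434437 0.058     ]
(array([0.44198433, 0.34958042, 0.04698179]), np.float64(0.0005890965377872996))
heel [0.40372414 0.36067764 0.024     ]
[ 52  62  23  24 256] [392.41015625 273.38671875] [0.4524972  0.09940856 0.018     ]
```

The roll is at (0.4525, 0.099), flat on the bench at the right size. The bar is at (0.4425, 0.350), about 0.047 up, so I'll grasp the square with the fingertips just above the legs.

```bash
python3 -m handwheel '[[0.3,0,-5,0.01,0.4],[0,0,-5,0,0.4],[0,0,-3,0,0.4],[0,0,-1.9,0,0.4],[0,0,0,0,0.4],[0,0,0,0,0.95],[0,0,0,0,0.95],[0,0,0,0,0.95],[0,0,0,0,0.95],[0,0,0,0,0.95]]' 20
python3 -m handwheel '[[0,0,1,0,0.95],[0,0,4,0,0.95],[0,0,5,0,0.95],[0,0,4,0.18,0.95],[2,-5,1,0.18,0.95],[2,-5,0,0.18,0.95],[2,-5,0,0.18,0.95],[2,-5,0,0.18,0.95],[2,-5,0,0.18,0.95],[2,-5,0,0.18,0.95]]'
python3 - <<'E'
from h import *
from board import frame
R,o=frame(np.load('board.npy'))
for b in((-19,-38,30),(-30.6,-58.6,30),(-30.6,-58.6,0)): print(b,np.round(o+R@np.array(b)/1e3,4))
s=readout.read_state(); r=s['orientation']; print(2*np.degrees(np.arctan2(r[1],r[0])))
E
```

```text
t: 7.85
tool_pos: [0.4426, 0.3501, 0.2139]
orientation: [-2.493, -1.911, -0.0]
force: [-0.8, -0.3, 2.0]
opening: 0.0136
gripper_force: 20.0
t: 9.1
tool_pos: [0.5619, 0.051, 0.364]
orientation: [-0.894, -3.012, -0.0]
force: [-0.3, -0.5, -3.0]
opening: 0.0137
gripper_force: 20.0
(-19, -38, 30) [0.6164 0.0261 0.0956]
(-30.6, -58.6, 30) [0.615  0.0031 0.0901]
(-30.6, -58.6, 0) [0.628  0.0086 0.0636]
-213.07496342975216
```

```bash
python3 -m handwheel '[[2.7,-1.2,0,0.1,0.95],[2.75,-1.3,0,0.088,0.95],[0,0,-4,0,0.95],[0,0,-2,0,0.95],[0,0,0,0,0.95],[0,0,0,0,0.95]]' 
python3 - <<'E'
from h import *
snap('wrist','w4'); s=readout.read_state(); print(s['tool_pos'],s['force'])
E
```

```text
t: 9.85
tool_pos: [0.6164, 0.028, 0.3051]
orientation: [0.616, 3.079, 0.0]
force: [0.5, 0.4, -1.8]
opening: 0.0136
gripper_force: 20.0
[0.61660196 0.02795091 0.30553711] [-0.11453479  0.66774369 -2.67377026]
```

View pics/w4.png

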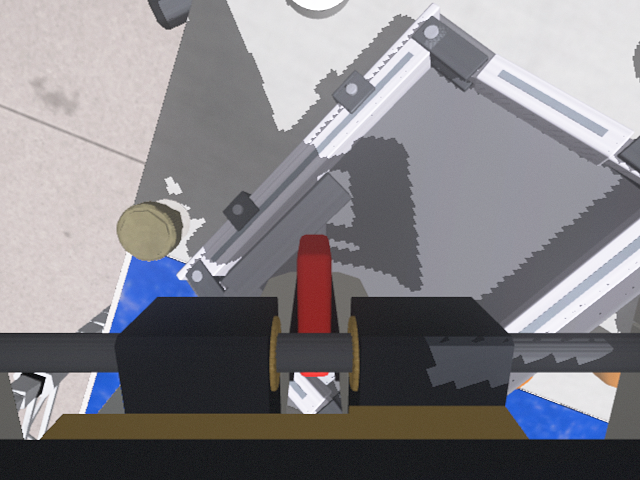

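The square is held over the lower right corner, with its level leg parallel to the bottom rail. Now I'll press it down gently with a light grip so it can turn onto the slope.

```bash
python3 -m handwheel '[[0,0,-0.8,0,0.95],[0,0,-0.6,0,0.95],[0,0,0,0,0.95]]' 5
python3 -m handwheel '[[0,0,-0.5,0,0.95],[0,0,-0.5,0,0.95],[0,0,0,0,0.95]]' 4
python3 -m handwheel '[[0,0,-0.4,0,0.95],[0,0,-0.4,0,0.95],[0,0,0,0,0.95]]' 4
```

```text
t: 10.28
tool_pos: [0.6159, 0.0277, 0.289]
orientation: [-0.616, -3.079, 0.0]
force: [0.8, 0.0, -2.9]
opening: 0.0133
gripper_force: 5.0
t: 10.65
tool_pos: [0.616, 0.0277, 0.2789]
orientation: [-0.617, -3.08, 0.0]
force: [-0.6, -0.5, -3.4]
opening: 0.0137
gripper_force: 4.0
t: 11.02
tool_pos: [0.6168, 0.0274, 0.2725]
orientation: [0.617, 3.078, -0.0]
force: [-0.3, -1.8, 2.1]
opening: 0.0141
gripper_force: 4.0
```

```bash
python3 -m handwheel '[[0,0,-0.3,0,0.95],[0,0,-0.3,0,0.95],[0,0,0,0,0.95]]' 3
python3 -m handwheel '[[0,0,0,0,0.75],[0,0,0,0,0.65],[0,0,0,0,0.65],[0,0,0,0,0.65]]' 3
python3 - <<'E'
from h import *
snap('wrist','w5'); s=readout.read_state(); print(s['tool_pos'],s['force'])
E
```

```text
t: 11.4
tool_pos: [0.6162, 0.0277, 0.2654]
orientation: [-0.617, -3.08, -0.0]
force: [-0.8, -2.0, 2.4]
opening: 0.0138
gripper_force: 3.1
t: 11.9
tool_pos: [0.6161, 0.0277, 0.2654]
orientation: [-0.617, -3.08, 0.0]
force: [-0.6, -0.7, -1.5]
opening: 0.0327
gripper_force: 0.6
[0.61606491 0.02772489 0.26548831] [-0.60463193 -2.16909167 -0.61393324]
```

View pics/w5.png

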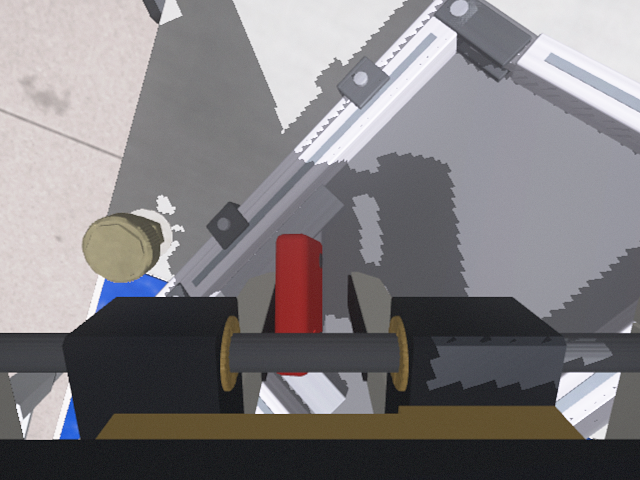

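The square lies on the slope with its level leg parallel to the rail, and the fingers straddle the bar loosely. Now I'll push it into the corner along the diagonal.

```bash
python3 -m handwheel '[[-0.05,-0.4,-0.05,0,0.65],[-0.05,-0.4,-0.05,0,0.65],[-0.05,-0.4,-0.05,0,0.65],[0,0,0,0,0.65]]'
python3 -m handwheel '[[-0.05,-0.4,-0.05,0,0.65],[-0.05,-0.4,0,0,0.65],[0,0,0,0,0.65]]'
python3 -m handwheel '[[-0.05,-0.3,-0.05,0,0.65],[-0.05,-0.3,0,0,0.65],[0,0,0,0,0.65]]'
```

```text
t: 12.45
tool_pos: [0.6148, 0.0153, 0.2644]
orientation: [0.618, 3.08, 0.0]
force: [-0.1, -0.8, 0.9]
opening: 0.0327
gripper_force: 0.0
t: 12.82
tool_pos: [0.6138, 0.0077, 0.2639]
orientation: [0.617, 3.08, 0.001]
force: [1.3, 1.5, -0.7]
opening: 0.0325
gripper_force: 1.1
t: 13.2
tool_pos: [0.6132, 0.0022, 0.2639]
orientation: [0.616, 3.079, 0.002]
force: [3.5, 5.0, 0.4]
opening: 0.039
gripper_force: 3.0
```

```bash
python3 -m handwheel '[[0,0,0,0,0.65],[0,0,0,0,0.65],[0,0,0,0,0.65]]' 25
python3 -m handwheel '[[0,-0.3,0,0,0.65],[0,0,0,0,0.65]]'
python3 - <<'E'
from h import *
snap('wrist','w6'); snap('top','top2'); s=readout.read_state(); print(s['tool_pos'],s['force'],s['opening'],s['gripper_force'])
E
```

```text
t: 13.58
tool_pos: [0.6139, 0.0031, 0.2648]
orientation: [0.615, 3.077, 0.005]
force: [5.5, 7.8, 2.8]
opening: 0.0326
gripper_force: 5.3
t: 13.82
tool_pos: [0.6142, 0.0008, 0.2651]
orientation: [0.614, 3.076, 0.008]
force: [6.4, 12.4, 3.6]
opening: 0.0329
gripper_force: 7.6
[0.61416447 0.00086234 0.26510018] [ 6.36417075 13.90321117  3.43699468] 0.03283896348869716 7.501971810197574
```

View pics/w6.png

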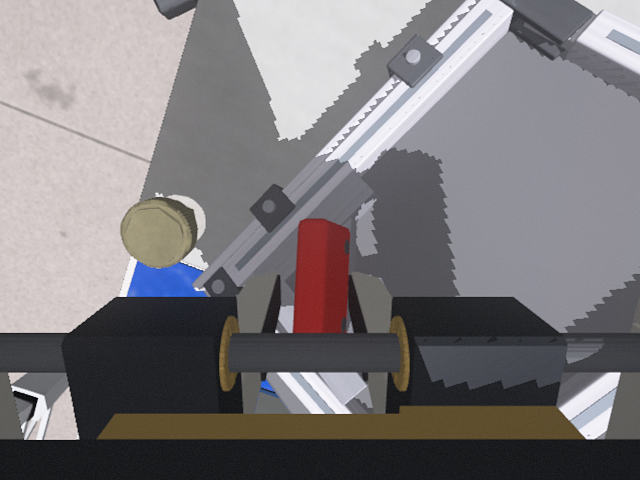

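The square's level leg is now flush on the bottom rail and the push force is up to about 15 N. I'll check the lean by tracking the top-left pin patch in the top view.

```bash
cat > lean.py <<'E'
import sys
from board import *
p=np.load('board.npy'); R,o=frame(p)
def lean(f):
    a=load('top0')[0]; b=load(f)[0]; g=lambda i:cv2.resize(cv2.cvtColor(i,cv2.COLOR_RGB2GRAY),None,fx=4,fy=4,interpolation=cv2.INTER_CUBIC)
    A,B=g(a),g(b); u,v=[t for n,c,t in obs if n=='TL' and c is ct][0]
    U,V=int(4*u),int(4*v); t=A[V-24:V+25,U-24:U+25]; r=cv2.matchTemplate(B[V-70:V+71,U-70:U+71],t,cv2.TM_CCOEFF_NORMED); _,m,_,l=cv2.minMaxLoc(r)
    d=(np.array(l)-46)/4; q=onplane(ct,u+d[0],v+d[1],o+R@[0,0,.017],R[:,2]); b_=R.T@(q-o); return m,d,b_,np.arctan2(b_[1]-.102,b_[0]+.074)
if __name__=='__main__':
    for f in ['top0']+sys.argv[1:]: print(f,*lean(f))
E
python3 lean.py top2
```

```text
top0 0.9999992251396179 [0. 0.] [0.07271049 0.11799581 0.017     ] 0.10860079901552172
top2 0.9681308269500732 [ 1.  -0.5] [0.07290555 0.11581376 0.017     ] 0.093755922636585
```

Lean is still 0.094: the diagonal push is held by friction on the bottom rail. I'll push purely along board -y with more force.

```bash
python3 -m handwheel '[[0.12,-0.3,0,0,0.65],[0.12,-0.3,0,0,0.65],[0,0,0,0,0.65]]' 40
python3 -m handwheel '[[0.12,-0.3,0,0,0.65],[0.12,-0.3,0,0,0.65],[0,0,0,0,0.65]]'
python3 - <<'E'
from h import *
snap('top','top3'); s=readout.read_state(); print(s['tool_pos'],s['force'],s['wrist_torque'])
E
python3 lean.py top3
```

```text
t: 14.3
tool_pos: [0.6167, -0.0053, 0.2652]
orientation: [0.614, 3.076, 0.008]
force: [6.3, 13.2, 3.9]
opening: 0.033
gripper_force: 7.2
t: 14.68
tool_pos: [0.6183, -0.0081, 0.2647]
orientation: [0.613, 3.08, 0.016]
force: [1.9, 28.8, 7.1]
opening: 0.0331
gripper_force: 14.5
[ 0.61827021 -0.00798699  0.26467055] [ 2.23887336 29.06394415  5.74870745] [ 5.53767748 -0.54515904  0.15196397]
top0 0.9999992251396179 [0. 0.] [0.07271049 0.11799581 0.017     ] 0.10860079901552172
top3 0.8372207283973694 [ 7.25 -3.25] [0.07339564 0.10241383 0.017     ] 0.0028076040196380867
```

```bash
python3 -m handwheel '[[-0.2,-0.1,0,0,0.65],[0,0,0,0,0.65],[0,0,0,0,0.65],[0,0,0,0,0.65],[0,0,0,0,0.65]]' 40
python3 - <<'E'
from h import *
im=snap('wrist','w7'); snap('top','top4')
a=cv2.resize(im[130:430,180:480],(500,500),interpolation=cv2.INTER_CUBIC); b=load('top4')[0]; b=cv2.resize(b[130:260,330:490],(300,244)); b=cv2.copyMakeBorder(b,0,256,0,0,cv2.BORDER_CONSTANT)
cv2.imwrite('pics/mix.png',np.hstack([a,b])[:,:,::-1])
E
python3 lean.py top4
```

```text
t: 15.35
tool_pos: [0.6171, -0.0085, 0.2655]
orientation: [0.611, 3.078, 0.018]
force: [5.9, 32.3, 7.0]
opening: 0.033
gripper_force: 16.3
top0 0.9999992251396179 [0. 0.] [0.07271049 0.11799581 0.017     ] 0.10860079901552172
top4 0.8375860452651978 [ 7.25 -3.25] [0.07339564 0.10241383 0.017     ] 0.0028076040196380867
```

View pics/mix.png

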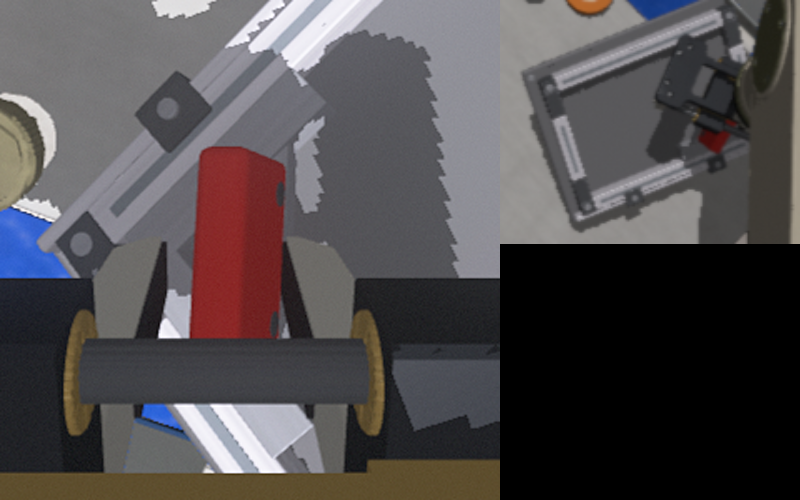

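The leg is flush on the bottom rail and the lean reads 0.003. That was my eleventh picture, one over the limit of ten, so I'll view no more and check with numbers only. Next I'll check the leg tip corners against where they belong.

```bash
python3 - <<'E'
from board import *
R,o=frame(np.load('board.npy')); c=load('w7')[1]
for n,u,v in(('tip inner (exp -50,-14)',375,191.8),('tip outer (exp -66,-14)',342,163)):
    print(n,np.round(1e3*(R.T@(onplane(c,u,v,o+R@[0,0,.016],R[:,2])-o)),1))
for e in((-50,-14,16),(-66,-14,16),(-74,-50,23)): print(e,np.round(proj(c,o+R@np.array(e)/1e3),1))
# red bar top edges
im=load('w7')[0]; h=cv2.cvtColor(im,cv2.COLOR_RGB2HSV); m=((h[...,0]<8)|(h[...,0]>172))&(h[...,1]>150)&(h[...,2]>60)
for v in range(218,334,10):
    x=np.flatnonzero(m[v]); print(v,x.min() if len(x) else None,x.max() if len(x) else None,end='; ')
print()
# exp. bar upper edges z=50 : corners, diag d=(1,1)/r2, lateral l=(1,-1)/r2
for d in(-7,7):
  for l in(-28,28):
    b=np.array([-30.6+(d+l)*.7071,-58.6+(d-l)*.7071,50]); print('bar exp',d,l,np.round(proj(c,o+R@b/1e3),1))
E
```

```text
tip inner (exp -50,-14) [-50.7 -14.5  16. ]
tip outer (exp -66,-14) [-73.8 -16.   16. ]
(-50, -14, 16) [376.7 192.1]
(-66, -14, 16) [355.  170.4]
(-74, -50, 23) [290.3 207.4]
218 307 324; 228 300 348; 238 299 350; 248 299 344; 258 298 349; 268 298 348; 278 297 348; 288 297 348; 298 296 348; 308 295 347; 318 295 342; 328 294 341; 
bar exp -7 -28 [303.2 216.7]
bar exp -7 28 [296.1 352.6]
bar exp 7 -28 [335.3 216.8]
bar exp 7 28 [329. 357.]
```

The leg tip is within 1 mm of home and the bar edges match, so the press is done and was held. Now I'll back off, centre on the bar, regrip and lift away from the rails.

```bash
python3 -m handwheel '[[-0.1,0.4,0,0,0.65],[-0.1,0.4,0,0,0.65],[-0.1,0.4,0.2,0,0.65],[0,0,0,0,0.65]]' 10
python3 - <<'E'
from h import *
snap('top','top5')
E
python3 lean.py top5
```

```text
t: 15.95
tool_pos: [0.6126, -0.002, 0.2656]
orientation: [0.616, 3.08, 0.0]
force: [0.5, 3.4, 3.6]
opening: 0.0325
gripper_force: 2.0
top0 0.9999992251396179 [0. 0.] [0.07271049 0.11799581 0.017     ] 0.10860079901552172
top5 0.8336573243141174 [ 7.25 -3.25] [0.07339564 0.10241383 0.017     ] 0.0028076040196380867
```

```bash
python3 -m handwheel '[[0.1,0.5,0.1,0,0.65],[0,0,0,0,0.65]]' 6
python3 -m handwheel '[[0,0,0,0,0.95],[0,0,0,0,0.95],[0,0,0,0,0.95],[0,0,0,0,0.95]]' 6
```

```text
t: 16.25
tool_pos: [0.6133, 0.0027, 0.2657]
orientation: [-0.617, -3.079, 0.001]
force: [-0.0, -0.8, -0.0]
opening: 0.0322
gripper_force: 0.0
t: 16.75
tool_pos: [0.6134, 0.0026, 0.2662]
orientation: [-0.617, -3.08, 0.0]
force: [-3.4, 0.3, 2.2]
opening: 0.0237
gripper_force: 5.7
```

```bash
python3 -m handwheel '[[0.1,0.2,0.4,0,0.95],[0.1,0.2,0.4,0,0.95],[0,0,0,0,0.95]]' 15
python3 -m handwheel '[[0.1,0.2,0.6,0,0.95],[0.1,0.2,1,0,0.95],[0,0,0,0,0.95]]' 25
```

```text
t: 17.12
tool_pos: [0.6157, 0.0076, 0.2746]
orientation: [0.616, 3.08, 0.002]
force: [-1.8, 5.5, 2.6]
opening: 0.0152
gripper_force: 14.8
t: 17.5
tool_pos: [0.618, 0.0105, 0.2915]
orientation: [0.616, 3.078, -0.0]
force: [-0.2, -0.4, -3.5]
opening: 0.0138
gripper_force: 25.0
```

```bash
python3 -m handwheel '[[0,0,3,0,0.95],[-0.5,1,4,0,0.95],[-2.4,4.7,1,-0.18,0.95],[-2.4,4.7,0,-0.18,0.95],[-2.4,4.7,0,-0.18,0.95],[-2.4,4.7,0,-0.18,0.95],[-2.4,4.7,0,-0.18,0.95],[-2.4,4.7,0,-0.18,0.95],[-2.4,4.7,0,-0.18,0.95],[0,0,0,-0.18,0.95]]'
python3 - <<'E'
from h import *
snap('top','top6'); im=snap('wrist','w8'); s=readout.read_state(); print(s['t'],s['tool_pos'],s['orientation'],s['opening'],s['force'])
E
python3 lean.py top6
```

```text
t: 18.75
tool_pos: [0.4426, 0.3524, 0.37]
orientation: [-2.496, -1.907, -0.0]
force: [0.1, -0.6, -1.7]
opening: 0.0141
gripper_force: 25.0
18.85 [0.44400042 0.35027049 0.36997491] [ 2.49488319e+00  1.90838097e+00 -4.57698810e-04] 0.013520912091451292 [-0.09502889 -0.37166182 -2.87955204]
top0 0.9999992251396179 [0. 0.] [0.07271049 0.11799581 0.017     ] 0.10860079901552172
top6 0.8335447907447815 [ 7.25 -3.25] [0.07339564 0.10241383 0.017     ] 0.0028076040196380867
```

Bezel still reads square at 0.003. I'll lower the square onto the pad and level it with a light grip before releasing.

```bash
python3 -m handwheel '[[0,0,-5,0,0.95],[0,0,-4,0,0.95],[0,0,-2.5,0,0.95],[0,0,-1,0,0.95],[0,0,0,0,0.95]]'
python3 -m handwheel '[[0,0,-0.8,0,0.95],[0,0,-0.8,0,0.95],[0,0,0,0,0.95]]' 8
python3 -m handwheel '[[0,0,-0.7,0,0.95],[0,0,-0.5,0,0.95],[0,0,0,0,0.95]]' 6
```

```text
t: 19.48
tool_pos: [0.4448, 0.3491, 0.245]
orientation: [2.494, 1.911, -0.001]
force: [-0.6, 0.5, -2.7]
opening: 0.0134
gripper_force: 25.0
t: 19.85
tool_pos: [0.4444, 0.3496, 0.2288]
orientation: [-2.494, -1.91, 0.001]
force: [-0.3, -1.0, -3.2]
opening: 0.014
gripper_force: 8.0
t: 20.23
tool_pos: [0.4443, 0.3495, 0.2166]
orientation: [-2.495, -1.909, 0.001]
force: [0.6, -0.1, -3.4]
opening: 0.0143
gripper_force: 6.0
```

```bash
python3 -m handwheel '[[0,0,-0.3,0,0.95],[0,0,-0.2,0,0.95],[0,0,0,0,0.95]]' 4
python3 -m handwheel '[[0,0,-0.2,0,0.95],[0,0,0,0,0.95]]' 4
```

```text
t: 20.6
tool_pos: [0.4445, 0.3501, 0.2127]
orientation: [-2.494, -1.909, -0.001]
force: [-3.4, 0.9, 3.6]
opening: 0.0141
gripper_force: 4.0
t: 20.85
tool_pos: [0.4446, 0.35, 0.2106]
orientation: [-2.494, -1.909, -0.001]
force: [-2.8, 1.8, 5.2]
opening: 0.0138
gripper_force: 4.0
```

```bash
python3 -m handwheel '[[0,0,0,0,0.8],[0,0,0.1,0,0.75],[0,0,0.3,0,0.7],[0,0,0.3,0,0.5],[0,0,0,0,0.4],[0,0,2,0,0.4],[0,0,5,0,0.4],[0,0,5,0,0.4],[0,0,2.5,0,0.4],[0,0,0,0,0.4]]'
python3 - <<'E'
from h import *
im=snap('wrist','w9'); _,c=load('w9'); 
h=cv2.cvtColor(im,cv2.COLOR_RGB2HSV); m=((h[...,0]<8)|(h[...,0]>172))&(h[...,1]>150)&(h[...,2]>80)
n,l,s,ce=cv2.connectedComponentsWithStats(m.astype(np.uint8)); k=1+np.argmax(s[1:,4]); p=np.argwhere(l==k)[:,::-1].astype(np.float32); print(ce[k],s[k],cv2.minAreaRect(p))
w,x,y=ce[k],*s[k][:2]
print(readout.read_state()['tool_pos'])
# bright steel legs on the pad
roi=np.zeros(im.shape[:2],bool); roi[110:300,210:420]=1
i=im.astype(int); st=roi&(i.min(2)>128)&(i.max(2)-i.min(2)<30)
pad=np.array([onz(c,u,v,.008)[:2] for u,v in []])
n,l,s,ce2=cv2.connectedComponentsWithStats(st.astype(np.uint8))
th=np.radians(20.2); Rp=np.array([[np.cos(th),np.sin(th)],[-np.sin(th),np.cos(th)]])
for k in range(1,n):
    if s[k,4]>150:
        q=np.argwhere(l==k)[:,::-1].astype(np.float32); b=cv2.boxPoints(cv2.minAreaRect(q)); print(s[k,4]); print(np.round(b), np.round([Rp@(onz(c,*e,.024)[:2]-[.442,.3484]) for e in b],3))
bc=onz(c,*w,.047); print('bar',bc)
E
```

```text
t: 22.1
tool_pos: [0.4452, 0.3501, 0.3665]
orientation: [2.494, 1.909, 0.011]
force: [0.0, 0.6, -0.7]
opening: 0.0555
gripper_force: 0.0
[311.52772277 229.37821782] [ 304  197   16   66 1010] ((311.5, 229.5), (65.0, 15.0), 90.0)
[0.44474517 0.3497838  0.36392596]
14270
[[210. 299.]
 [210. 110.]
 [419. 110.]
 [419. 299.]] [[-0.118 -0.003]
 [-0.009  0.13 ]
 [ 0.134  0.028]
 [ 0.045 -0.119]]
1686
[[257. 223.]
 [319. 160.]
 [341. 182.]
 [280. 246.]] [[-0.037  0.03 ]
 [ 0.042  0.044]
 [ 0.047  0.016]
 [-0.032  0.001]]
172
[[201. 222.]
 [210. 215.]
 [229. 239.]
 [220. 246.]] [[-0.077  0.06 ]
 [-0.066  0.061]
 [-0.067  0.033]
 [-0.077  0.033]]
bar [0.4450304 0.3505997 0.047    ]
```

The bar is at (0.445, 0.3506) over the pad. I'll retract and compare it with its initial appearance in the top and scene cameras to confirm that it lies flat.

```bash
python3 -m handwheel '[[0,-5,1,0,0.4],[0,-5,1,0,0.4],[0,-5,1,0,0.4],[0,-5,0,0,0.4],[0,-5,0,0,0.4],[0,-5,0,0,0.4],[0,-5,0,0,0.4],[0,0,0,0,0.4],[0,0,0,0,0.4]]'
cat > fin.py <<'E'
from h import *
import sys
k=sys.argv[1]
if k!='0':
    for n in('top','scene'): snap(n,n+k)
def red(f,b):
    i,c=load(f); h=cv2.cvtColor(i,cv2.COLOR_RGB2HSV); m=((h[...,0]<8)|(h[...,0]>172))&(h[...,1]>150)&(h[...,2]>80); M=np.zeros_like(m);M[b[1]:b[3],b[0]:b[2]]=m[b[1]:b[3],b[0]:b[2]]
    p=np.argwhere(M)[:,::-1].astype(np.float32); r=cv2.minAreaRect(p); return c,p,r
E
cat > fin2.py <<'E'
from fin import *
th=np.radians(20.2); Rp=np.array([[np.cos(th),np.sin(th)],[-np.sin(th),np.cos(th)]])
for q in('0',k):
    res=[]
    for f,b in(('top',(230,250,330,310)),('scene',(270,270,360,340))):
        c,p,r=red(f+q,b); print(f+q,len(p),np.round(p.mean(0),1),np.round(r[0],1),np.round(r[1],1),round(r[2],1))
        B=cv2.boxPoints(r); B=B[np.argsort(B[:,0])]; res.append((c,[B[:2].mean(0),B[2:].mean(0)]))
    (c1,e1),(c2,e2)=res
    for i in(0,1): print('end',two(ray(c1,*e1[i]),ray(c2,*e2[i])))
    im,c=load('top'+q); i=im.astype(int); st=(i.min(2)>125)&(i.max(2)-i.min(2)<25); st[:252]=0;st[305:]=0;st[:,:250]=0;st[:,305:]=0
    n,l,s,_=cv2.connectedComponentsWithStats(st.astype(np.uint8))
    for j in range(1,n):
        if s[j,4]>15:
            hull=cv2.convexHull(np.argwhere(l==j)[:,::-1].astype(np.int32)); ap=cv2.approxPolyDP(hull,2.5,True)[:,0]
            print(s[j,4],[(tuple(int(v) for v in a),tuple(np.round(1e3*(Rp@(onz(c,*a,.024)[:2]-[.442,.3484])),0))) for a in ap])
E
python3 fin2.py 7; python3 lean.py top7
```

```text
t: 23.28
tool_pos: [0.4442, -0.0001, 0.391]
orientation: [-2.494, -1.907, 0.002]
force: [-0.5, -0.4, -0.1]
opening: 0.0557
gripper_force: 0.0
top0 170 [275.2 276.8] [275.1 276.8] [26.   6.6] 15.3
scene0 157 [314.6 289.9] [314.7 289.8] [ 5.7 28.2] 65.2
end (array([0.44908998, 0.3760112 , 0.05379431]), np.float64(0.001516439887581085))
end (array([0.43575107, 0.32347789, 0.05338221]), np.float64(0.0016236317561066367))
434 [((301, 280), (np.float64(-24.0), np.float64(-47.0))), ((272, 297), (np.float64(-38.0), np.float64(24.0))), ((252, 267), (np.float64(36.0), np.float64(43.0))), ((258, 264), (np.float64(38.0), np.float64(29.0))), ((299, 275), (np.float64(-13.0), np.float64(-46.0)))]
top7 170 [274.6 275.5] [274.5 275.6] [26.   6.6] 15.9
scene7 158 [312.8 289.6] [313.  289.5] [ 5.7 28.2] 66.0
end (array([0.45196255, 0.37730832, 0.05416953]), np.float64(0.0014587214216829907))
end (array([0.43804446, 0.32501241, 0.05345217]), np.float64(0.0017119011890998036))
443 [((301, 279), (np.float64(-22.0), np.float64(-48.0))), ((273, 295), (np.float64(-35.0), np.float64(20.0))), ((267, 295), (np.float64(-31.0), np.float64(32.0))), ((251, 265), (np.float64(41.0), np.float64(44.0))), ((257, 262), (np.float64(43.0), np.float64(29.0))), ((298, 274), (np.float64(-10.0), np.float64(-45.0)))]
top0 0.9999992251396179 [0. 0.] [0.07271049 0.11799581 0.017     ] 0.10860079901552172
top7 0.8352612853050232 [ 7.25 -3.25] [0.07339564 0.10241383 0.017     ] 0.0028076040196380867
```

```bash
python3 - <<'E'
from h import *
im,c=load('scene7'); 
ex=[proj(c,[.4525+.026*np.cos(a),.0994+.026*np.sin(a),z]) for a in np.linspace(0,6.28,60) for z in(0,.018)]; ex=np.array(ex); print('expected bbox',ex.min(0),ex.max(0))
x0,y0=(ex.min(0)-15).astype(int);x1,y1=(ex.max(0)+15).astype(int)
g=im[y0:y1,x0:x1].astype(int); m=(g.min(2)>165)&(g.max(2)-g.min(2)<25)
n,l,s,ce=cv2.connectedComponentsWithStats(m.astype(np.uint8))
for k in range(1,n):
    if s[k,4]>30: print(s[k][:2]+[x0,y0],s[k][2:])
E
```

```text
expected bbox [374.3584656  235.61814613] [399.44684181 256.20101319]
[375 235] [ 26  15 214]
```

Every check agrees: the roll is flat where expected, the square is level and inside the pad, and the bezel is square. Handing in.

```bash
python3 -c "
from plant import job
print(job.close_job())"
```

```text
the job is handed in; nothing more can be done
None
```

I handed the job in at about 23 s of the 64 s allowed, with no verdict returned: by my measurements the bezel is square (lean about 0.003 rad), the roll lies flat on bare bench and the square lies flat, wholly on its pad, but I viewed 11 pictures, one over the limit of 10.

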